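# Isolate the tap tester and rack the sample

## Task

The density run on the coffee sample is finished. Turn the tester's red isolator handle from on fully round to off; only then take the orange-capped sample tube out of the tester's well and lower it, without dropping it, to the bottom of the rack hole marked with the orange collar, upright. Leave the other tubes, the cup and the jar where they are.

Things in the scene. Friction and masses are not known exactly. Their poses are not given: they have to be found in the camera images.
- tester: Fixed grey console, 260 (x) x 360 (y) x 100 (z) mm; origin at the centre of its underside, on the table; x points away from its front, y to its left. The isolator turns about a vertical axis at x +30, y -50 mm, on a flat yellow disc. A flat green dot in front of it (x -108, y -50) marks on, a flat white dot to its right (x +30, y -168) marks off.
- sample_well (a point): Centre of the mouth of the sample well in the console's top (tester x -40, y +120 mm): a round hole 38 mm wide and 60 mm deep with a thin steel ring round it.
- isolator_pivot (a point): Point on the isolator's turning axis at the mid-height of the red bar, 143 mm above the table. It does not move on the tester.
- isolator_grip (a point): Point 85 mm out from the turning axis, in the middle of the red bar's width and height. The bar is straight, 22 mm wide, 26 mm high (its underside 30 mm above the console's top) and reaches from 22 mm behind the axis to 112 mm in front; a black hub 44 mm across stands under it at the axis. It may be pushed or pinched.
- isolator (a joint): Handle angle in rad: 0 is off (long end points to the tester's -y, at the white dot), 1.571 on (to its -x, at the green dot); starts on. Switching off is a quarter turn anticlockwise from above. Stops at both ends; an over-centre spring resists with up to 0.35 N m as far as the middle (0.785), then snaps it to the other stop, where it stays.
- sample: Loose round dark brown sample tube with an orange cap, 90 g or so, 120 mm long: body 32 mm across and 95 mm high with a paper band, above it the cap 36 mm across and 25 mm high. Origin at the centre of its underside, z along the tube to the cap. It starts upright on the bottom of the tester's well (60 mm stands out).
- collar: Flat orange ring, 55 mm across, fixed on the rack's top round the empty hole; origin at the centre of that hole's mouth, level with the rack's top. A tube on the bottom of this hole has its origin 60 mm below the collar's.
- rack: Fixed light wood block, 240 (x) x 90 (y) x 80 (z) mm, origin at the centre of its underside. Three round holes in a row along its x axis at -75, 0 and +75 mm, each 38 mm wide and 60 mm deep. Which one is empty varies.
- tube_blue: Tube like the sample but with a blue cap, standing in another hole of the rack; leave it.
- tube_white: Tube like the sample but with a white cap, standing in another hole of the rack; leave it.
- cup: Loose white mug, 84 mm across and 85 mm high, origin at the centre of its underside; leave it.
- jar: Loose black jar with a steel cap, 80 mm across and 130 mm high, origin at the centre of its underside; leave it.
Mind the look-alikes: they are no part of the job. What is shaped like the sample but green, pink or turquoise is not meant.

How it is judged:
By the outcome, as a careful person would: the job done as asked, in the order asked, and still so for the second after the job is handed in, with the robot touching nothing.
It also fails if it takes over 64 s, if anything falls off the work surface, if the arm or the gripper's body presses on something with over 40 N, if the wrist force passes 120 N, or if a joint passes its speed limit or range.

## Robot

A 6-joint arm with a two-finger parallel gripper is mounted at the origin on the work surface. World frame = base frame: x ahead of the robot, y to its left, z up, the work surface at z = 0. Lengths are in m, angles in rad, forces in N, time in s.
With the tool pointing down it reaches from about 0.4 to 0.825 m from the base axis. Payload 7 kg.
Tool frame: the origin (TCP) lies on the centre line of the jaws, within the pads' length; the fingertips stand 22 mm ahead of it and the grasp point (between the pads) lies 3 mm ahead of it; z points along the fingers, y is the line along which they close (so a half turn about z gives the same grasp; the last joint's range is limited). The gripper opens to 88 mm and grips with 3 to 60 N. Pads are 19 mm wide; open, the fingers measure 130 mm over their backs; the gripper's body (78 mm by 193 mm) begins 47 mm behind the grasp point.
Start: joints at [-0.91, 0.359, 0.012, 0, -1.224, -0.288], TCP at [0.246, -0.629, 0.249] pointing down, gripper open.
Joint ranges: [-3.07, 3.07], [-1.43, 2.12], [-1.02, 1.25], [-3.03, 1.67], [-3.05, -0], [-3.03, 3.03]. Speed limits (rad/s): [2.39, 2.39, 3.01, 3.14, 3.14, 3.14].

## Interface

Orientations are given as [roll, pitch, yaw] about the fixed x, y, z axes, in that order (R = Rz(yaw) Ry(pitch) Rx(roll)).
In Python, from station import arm gives the robot as it stands.
- The arm moves only by the tool arm_command, never from a script. Its argument "series" is one flat list of numbers, 7 for each row, row after row: the turn, a rotation vector about the tool's x, y, z each as a share of 90 degrees, from -1 to 1, then the shift along the tool's x, y, z each as a share of 0.1 m, from -1 to 1, then the opening, from 0 (shut) to 1 (fully open). A call has 1 to 8 rows; each row is the pose to reach, as a shift and turn from the pose commanded when the call began, along the tool's axes at that moment; what a row does not reach only later rows make up. A row lasts 1/8 s, in which the tool goes at most 62.5 mm and 10.7 degrees, less where a joint would pass 70% of its speed; a pose out of reach is approached as far as the arm can. A call with a number of a shift or a turn outside -1 to 1 is refused whole. A call with a gripper value outside its range is refused whole. The fingers move at their own pace and stop on an object; "force" is the grip in N (left out, the last holds). Time passes only in rows, so rows that repeat a pose let the fingers close. It gives the time, the measured TCP pose, the force, the opening and the grip force at its end, in the units of the state.
- arm.get_state(): the state, without advancing time (a new reading comes with each control period).
- arm.grab_frame(name): name is "side" or "top" or "wrist"; returns the picture (400x640x3 uint8, blue, green, red); there is no depth.
- arm.camera_model(name): a dict with "fovy" (degrees; the focal length in pixels is half the picture's height over the tangent of half this angle, whatever the lens; pixels are square), "cx", "cy" (the principal point, pixels), "D" ([k1, k2, p1, p2, k3] as OpenCV has them; the pictures are not rectified), "pose" (4x4, takes a point from camera to world coordinates). Camera axes: x right, y down, z forward; pixel columns grow to the right and rows downward; lengths in m; the calibration is good to about 2 mm. A picture is of the moment at which its call begins: read the wrist's pose just before it. camera_model takes no time and is no camera call; for the wrist camera it gives the pose at the moment of the call.
- arm.job_done(): hands the job in; it is judged then, once.
The state is a dict: "t": time; "q": joint angles; "qd": joint speeds; "joint_efforts": joint torques, N m; "eef_pos": TCP position; "ee_rot": TCP orientation; "force": force on the tool from outside, world axes, zero at the start; "moment": the same for the moment, N m; "width": finger opening in m; "gripper_force": force on a finger pad.
Only numpy, scipy, OpenCV 4.12 (cv2) and the standard library are available. Lean on these libraries where they do the work, as an engineer would, in place of code of your own. Each camera call takes 0.05 s, during which the arm holds its last target. There are 200 camera calls.

## Working session

There is one attempt and no reset: what is moved stays moved. The work goes in short steps, Python scripts to look and compute and a tool call to move; the robot and the scene stay as the last step left them, time stands still between calls to the robot, and variables do not carry over. Pictures are saved under pics/ and viewed, at most 10 in all, crops included, and the job is handed in when it is done.

Besides the shell and the picture viewer there is one more tool, called after ">>>" by a JSON object that holds its "name" and its "arguments", one argument or row to a line. arm_command: Moves the arm, as the interface text tells. Its arguments: {"type":"object","properties":{"series":{"type":"array"},"force":{"type":"number"}},"required":["series"]}

```bash
ls; mkdir -p pics; cat > h.py <<'E'
import numpy as np, cv2
from station import arm
def K(m):
    f=200/np.tan(np.radians(m["fovy"])/2); return np.array([[f,0,m["cx"]],[0,f,m["cy"]],[0,0,1.]])
def ray(m,px):
    p=cv2.undistortPoints(np.array([[px]],float),K(m),np.array(m["D"],float))[0,0]
    T=np.array(m["pose"]); return T[:3,3],T[:3,:3]@np.array([p[0],p[1],1.])
def onz(m,px,z):
    o,d=ray(m,px); return o+d*(z-o[2])/d[2]
def tri(l):
    A=np.zeros((3,3));b=np.zeros(3)
    for m,px in l:
        o,d=ray(m,px); d=d/np.linalg.norm(d);P=np.eye(3)-np.outer(d,d);A+=P;b+=P@o
    x=np.linalg.solve(A,b)
    return x,[float(np.linalg.norm(np.cross(x-ray(m,p)[0],ray(m,p)[1]/np.linalg.norm(ray(m,p)[1])))) for m,p in l]
def proj(m,X):
    T=np.linalg.inv(np.array(m["pose"]))
    return cv2.projectPoints(np.array(X,float).reshape(-1,1,3),cv2.Rodrigues(T[:3,:3])[0],T[:3,3],K(m),np.array(m["D"],float))[0][:,0]
E
python3 - <<'E'
from h import *
print(arm.get_state())
for n in ("side","top","wrist"):
    m=arm.camera_model(n); f=arm.grab_frame(n); cv2.imwrite(f"pics/{n}0.png",f); print(n,m["fovy"],m["D"],np.round(m["pose"],3).tolist())
E
```

```text
pics
{'t': 0.0, 'q': array([-9.09910233e-01,  3.59384389e-01,  1.10343723e-02, -3.30865948e-04,
       -1.22408598e+00, -2.88116744e-01]), 'qd': array([ 3.61914803e-04,  1.95330650e-05,  3.07979997e-04, -9.89229095e-04,
       -6.95648077e-04, -6.99140247e-04]), 'joint_efforts': array([-6.37036428e-04, -5.82716954e+01,  2.93052721e+01,  6.99712291e+00,
        6.82882121e-03, -1.67053158e-04]), 'eef_pos': array([ 0.24564544, -0.6282229 ,  0.24761708]), 'ee_rot': array([ 3.13993219e+00, -1.67736623e-04, -2.76893585e+00]), 'force': array([ 0.70926304, -0.920993  ,  0.51111411]), 'moment': array([-0.02545554, -0.02818527,  0.01338242]), 'gripper_force': 0.0, 'width': 0.08808068053618388}
side 45.477501616803735 [-0.13129342  0.          0.          0.          0.        ] [[-0.792, -0.378, 0.48, -0.097], [-0.61, 0.461, -0.644, 0.91], [0.022, -0.803, -0.596, 0.899], [0.0, 0.0, 0.0, 1.0]]
top 54.50904784950826 [0.01814912 0.         0.         0.         0.        ] [[0.045, -0.974, 0.22, 0.324], [-0.999, -0.044, 0.011, 0.045], [-0.001, -0.22, -0.975, 1.082], [0.0, 0.0, 0.0, 1.0]]
wrist 71.70698221414997 [-0.04019561  0.          0.          0.          0.        ] [[-0.364, 0.893, 0.265, 0.174], [0.931, 0.349, 0.105, -0.656], [0.001, 0.285, -0.959, 0.385], [0.0, 0.0, 0.0, 1.0]]
```

View pics/top0.png

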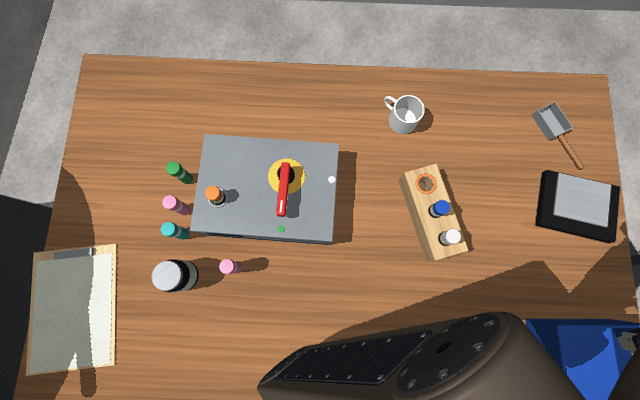

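View pics/side0.png

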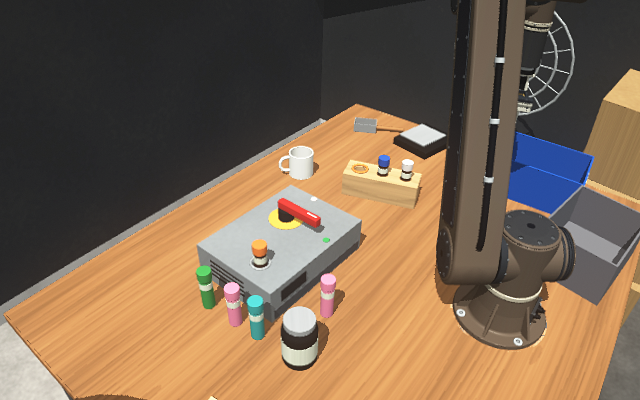

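Top view: the orange-capped tube stands in the tester's well at (214,194). The look-alikes are green (175,170), pink (172,204) and (229,266), turquoise (172,230), blue cap (441,208) and white cap (452,236). The red bar runs from (286,165) to (281,212), the green dot is at (282,229) and the white dot at (332,180). The orange collar is at (427,184). Side view: sample at (260,248), collar at (360,169), bar at (298,212). I choose the orange cap with the brown body in the well.

```bash
python3 - <<'E'
from h import *
t=cv2.imread("pics/top0.png"); s=cv2.imread("pics/side0.png")
def r(i,x,y,w,h,k): return cv2.resize(i[y:y+h,x:x+w],(w*k,h*k),interpolation=cv2.INTER_CUBIC)
a=r(t,190,160,100,75,4); b=r(s,235,230,100,75,4)  # 400x300
c=r(t,395,160,80,60,5);c=c[:, :400]; d=r(s,340,150,80,60,5)
cv2.imwrite("pics/crop1.png",np.vstack([np.hstack([a,b]),np.hstack([c,d])]))
mt,ms=arm.camera_model("top"),arm.camera_model("side")
def blobs(im,lo,hi):
    h=cv2.inRange(cv2.cvtColor(im,cv2.COLOR_BGR2HSV),lo,hi)
    n,l,st,ce=cv2.connectedComponentsWithStats(h)
    return [(st[i].tolist(),ce[i].round(1).tolist()) for i in range(1,n) if st[i][4]>12]
for n,lo,hi in (("orange",(6,190,150),(15,255,255)),("green",(50,120,100),(75,255,255)),("yellow",(22,150,120),(32,255,255)),("red",(0,180,90),(4,255,255)),("white",(0,0,200),(180,25,255))):
    for q,i in (("t",t),("s",s)): print(n,q,blobs(i,lo,hi)[:14])
E
```

```text
orange t []
orange s []
green t [([166, 161, 14, 13, 130], [172.5, 167.4]), ([278, 226, 7, 6, 33], [281.1, 228.4])]
green s [([323, 238, 6, 4, 19], [325.6, 239.4]), ([196, 266, 15, 19, 220], [203.3, 274.3]), ([201, 291, 13, 18, 182], [207.4, 299.2])]
yellow t [([269, 159, 32, 33, 245], [279.1, 171.0]), ([301, 171, 3, 14, 27], [302.1, 178.3])]
yellow s []
red t [([277, 163, 13, 53, 393], [283.1, 186.8])]
red s [([279, 198, 41, 29, 445], [298.0, 212.0])]
white t [([385, 95, 39, 28, 275], [407.0, 110.3]), ([385, 102, 8, 8, 25], [388.6, 105.9]), ([328, 176, 7, 7, 39], [331.0, 178.9]), ([208, 200, 12, 7, 13], [213.2, 204.3]), ([280, 200, 2, 12, 14], [280.6, 205.6]), ([446, 229, 15, 14, 170], [452.8, 235.7]), ([88, 253, 24, 112, 2175], [100.6, 309.3]), ([152, 262, 28, 28, 631], [165.5, 275.3]), ([68, 353, 9, 15, 71], [73.2, 362.2])]
white s [([555, 12, 10, 13, 22], [559.5, 18.0]), ([498, 58, 6, 5, 29], [500.6, 59.9]), ([525, 82, 4, 8, 17], [526.5, 85.4]), ([518, 107, 8, 5, 26], [521.5, 108.9]), ([492, 119, 7, 5, 29], [495.2, 120.8]), ([401, 125, 44, 20, 491], [422.3, 134.4]), ([279, 146, 34, 34, 720], [298.5, 162.2]), ([402, 159, 12, 12, 108], [407.1, 164.4]), ([486, 177, 7, 5, 26], [488.8, 179.3]), ([198, 185, 163, 108, 6200], [274.9, 239.5]), ([255, 259, 7, 5, 21], [257.7, 261.1]), ([200, 285, 8, 5, 17], [202.7, 286.9]), ([283, 307, 33, 26, 663], [299.0, 319.1]), ([457, 309, 8, 7, 35], [460.5, 312.2])]
```

View pics/crop1.png

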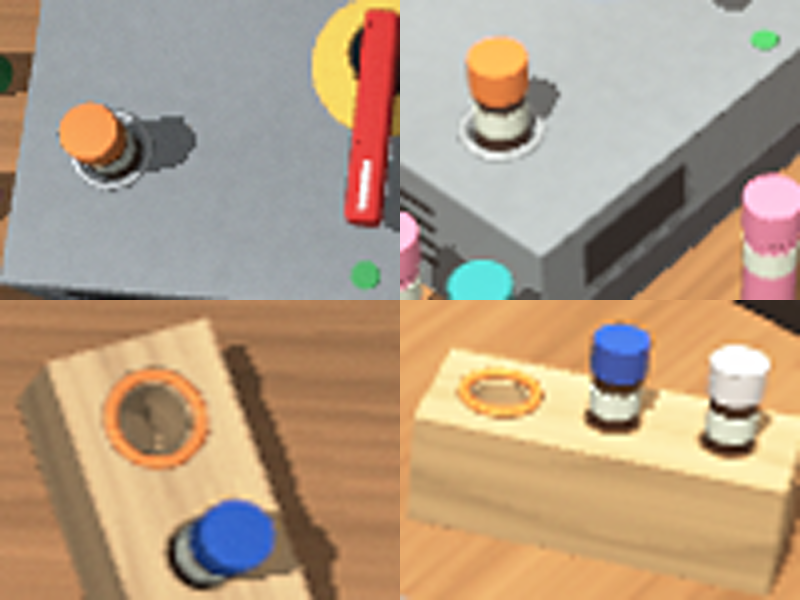

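```bash
python3 - <<'E'
from h import *
s=cv2.imread("pics/side0.png")
mt,ms=arm.camera_model("top"),arm.camera_model("side")
g=s[192:206,304:324].min(2).astype(int); w=np.argwhere(g>205)+[192,304]; wd=w.mean(0)[::-1]; print("whitedot side",wd,len(w))
for n,a,b,z in (("cap",(211.6,191.6),(259.1,243.9),.16),("ring",(217.1,196.6),(260.4,262.2),.1),("green",(281.1,228.4),(325.6,239.4),.1),("white",(331,178.9),wd,.1),("collar",(425.8,183.2),(359.8,168.4),.08),("bluecap",(441.6,207.2),(383.8,158),.14),("whitecap",(452.5,235.5),(407,161),.14)):
    x,e=tri([(mt,a),(ms,b)]); print(n,x.round(4),np.round(e,4),"t@z",onz(mt,a,z).round(4),"s@z",onz(ms,b,z).round(4))
G,W=onz(mt,(281.1,228.4),.1)[:2],onz(mt,(331,178.9),.1)[:2]
# tester frame fit: G local (-.108,-.05), W local(.03,-.168)
P=np.array([[-.108,-.05],[.03,-.168]]);Q=np.array([G,W])
v=P[1]-P[0];u=Q[1]-Q[0];th=np.arctan2(u[1],u[0])-np.arctan2(v[1],v[0])
print("len",np.hypot(*v),np.hypot(*u),"th",th)
R=np.array([[np.cos(th),-np.sin(th)],[np.sin(th),np.cos(th)]]);t0=Q.mean(0)-R@P.mean(0)
for n,p in (("tester",(0,0)),("well",(-.04,.12)),("pivot",(.03,-.05)),("grip_on",(-.055,-.05)),("grip_off",(.03,-.135))): print(n,(t0+R@p).round(4))
E
```

```text
whitedot side [311.87096774 197.58064516] 31
cap [0.5124 0.3123 0.1564] [0.0017 0.0017] t@z [0.5132 0.3122 0.16  ] s@z [0.5077 0.3148 0.16  ]
ring [0.5115 0.3133 0.0988] [0.0019 0.0019] t@z [0.513 0.314 0.1  ] s@z [0.5085 0.3137 0.1   ]
green [0.4384 0.1439 0.0977] [0.0003 0.0003] t@z [0.4384 0.1439 0.1   ] s@z [0.4366 0.146  0.1   ]
white [0.5748 0.0233 0.1005] [0.0018 0.0018] t@z [0.5733 0.0225 0.1   ] s@z [0.5771 0.0232 0.1   ]
collar [ 0.5782 -0.2308  0.0757] [0.0009 0.0009] t@z [ 0.578  -0.2292  0.08  ] s@z [ 0.5738 -0.2251  0.08  ]
bluecap [ 0.5056 -0.2526  0.1328] [0.0004 0.0004] t@z [ 0.5038 -0.2505  0.14  ] s@z [ 0.5003 -0.2414  0.14  ]
whitecap [ 0.436  -0.2753  0.1385] [0.0003 0.0003] t@z [ 0.4356 -0.2749  0.14  ] s@z [ 0.4352 -0.2729  0.14  ]
len 0.1815709227822561 0.18147806067637337 th -0.025201205978067076
tester [0.5476 0.1911]
well [0.5106 0.3121]
pivot [0.5763 0.1404]
grip_on [0.4913 0.1425]
grip_off [0.5742 0.0554]
```

The choice is confirmed: an orange cap on a brown body inside the steel ring, and an empty hole in the orange collar. The heights found (cap 0.156, ring 0.099, collar 0.076) agree with the text. Next I turn to yaw π, shut the jaws and move to the +y side of the bar.

>>> {"name": "arm_command", "arguments": {
  "series": [0,0,0.237,-0.5,0.5,0,0,0,0,0.237,-1,1,0,0,0,0,0.237,-1,1,0,0,0,0,0.237,-1,1,0,0],
  "force": 20
}}

```text
t: 0.65
eef_pos: [0.3032, -0.4979, 0.249]
ee_rot: [-3.141, 0.001, -3.139]
force: [-0.1, -0.4, 0.8]
width: 0.0531
gripper_force: 0.0
```

>>> {"name": "arm_command", "arguments": {
  "series": [0,0,0,-0.14,0.5,0,0,0,0,0,-0.27,1,0,0,0,0,0,-0.27,1,0,0]
}}

```text
t: 1.02
eef_pos: [0.3299, -0.3975, 0.2489]
ee_rot: [-3.142, 0.001, -3.138]
force: [0.5, -0.6, -0.2]
width: 0.0234
gripper_force: 0.0
```

>>> {"name": "arm_command", "arguments": {
  "series": [0,0,0,-0.14,0.5,0,0,0,0,0,-0.27,1,0,0,0,0,0,-0.27,1,0,0]
}}

```text
t: 1.4
eef_pos: [0.3572, -0.2979, 0.2489]
ee_rot: [-3.141, 0.001, -3.138]
force: [-0.2, -0.5, -0.2]
width: 0.0008
gripper_force: 0.0
```

>>> {"name": "arm_command", "arguments": {
  "series": [0,0,0,-0.14,0.5,0,0,0,0,0,-0.27,1,0,0,0,0,0,-0.27,1,0,0]
}}

```text
t: 1.78
eef_pos: [0.3845, -0.198, 0.2488]
ee_rot: [-3.141, 0.001, -3.138]
force: [0.4, -0.3, -0.2]
width: 0.0002
gripper_force: 0.0
```

>>> {"name": "arm_command", "arguments": {
  "series": [0,0,0,-0.14,0.5,0,0,0,0,0,-0.27,1,0,0,0,0,0,-0.27,1,0,0]
}}

```text
t: 2.15
eef_pos: [0.4116, -0.0982, 0.2487]
ee_rot: [-3.141, 0.0, -3.138]
force: [0.5, -0.7, -0.2]
width: 0.0007
gripper_force: 0.0
```

>>> {"name": "arm_command", "arguments": {
  "series": [0,0,0,-0.14,0.5,0,0,0,0,0,-0.27,1,0,0,0,0,0,-0.27,1,0,0]
}}

```text
t: 2.52
eef_pos: [0.4387, 0.0016, 0.2484]
ee_rot: [-3.141, -0.0, -3.139]
force: [-0.1, -0.6, 0.6]
width: 0.0004
gripper_force: 0.0
```

>>> {"name": "arm_command", "arguments": {
  "series": [0,0,0,-0.14,0.5,0,0,0,0,0,-0.27,1,0,0,0,0,0,-0.27,1,0,0]
}}

```text
t: 2.9
eef_pos: [0.4657, 0.1014, 0.248]
ee_rot: [-3.141, -0.001, -3.14]
force: [-0.4, -0.9, -0.2]
width: 0.0004
gripper_force: 0.0
```

>>> {"name": "arm_command", "arguments": {
  "series": [0,0,0,-0.14,0.5,0,0,0,0,0,-0.27,1,0,0,0,0,0,-0.27,1,0,0,0,0,0,-0.27,1,0,0]
}}

```text
t: 3.4
eef_pos: [0.4915, 0.1991, 0.248]
ee_rot: [-3.14, -0.001, 3.141]
force: [0.1, -0.8, -0.2]
width: 0.0005
gripper_force: 0.0
```

```bash
python3 - <<'E'
from h import *
print(arm.get_state()["eef_pos"])
m=arm.camera_model("wrist"); f=arm.grab_frame("wrist"); np.save("pics/w1.npy",m,allow_pickle=True)
for p,c in (((.5115,.3127,.16),(255,0,0)),((.5763,.1404,.156),(0,255,255)),((.4913,.1425,.156),(0,255,0)),((.511,.3125,.1),(255,0,255))):
    q=proj(m,[p])[0]; print(p,q); cv2.drawMarker(f,tuple(int(v) for v in q),c,0,12,1)
cv2.imwrite("pics/w1.png",f)
E
```

```text
[0.49153497 0.19910104 0.24802712]
(0.5115, 0.3127, 0.16) [448.38136524 231.36105912]
(0.5763, 0.1404, 0.156) [259.54412959 291.86339421]
(0.4913, 0.1425, 0.156) [255.47291052 208.41306253]
(0.511, 0.3125, 0.1) [424.24641801 209.16996088]
```

View pics/w1.png

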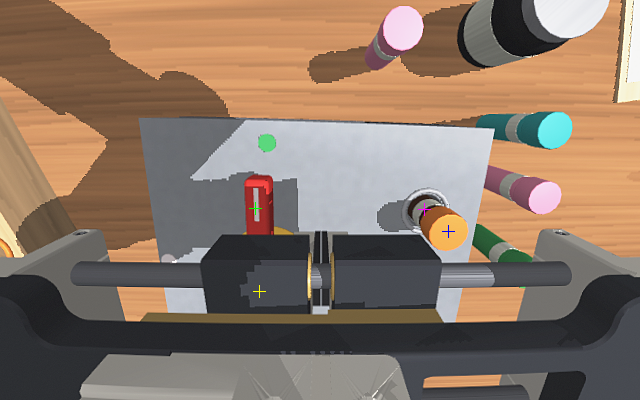

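Wrist view: the sample cap (448,231), the well ring (425,209) and the bar (258,205) lie where my points project, to within about 2 mm. Next I descend beside the bar and push along the arc.

>>> {"name": "arm_command", "arguments": {
  "series": [0,0,0,0,0,0.4,0,0,0,0,0,0,0.8,0,0,0,0,0,0,1,0,0,0,0,0,0,1,0]
}}

```text
t: 3.95
eef_pos: [0.4905, 0.1989, 0.1476]
ee_rot: [-3.14, -0.002, 3.141]
force: [0.3, 0.2, 0.2]
width: 0.0006
gripper_force: 0.0
```

>>> {"name": "arm_command", "arguments": {
  "series": [0,0,0,0,-0.12,0,0,0,0,0,0,-0.24,0,0,0,0,0,0.02,-0.36,0,0,0,0,0,0.04,-0.48,0,0,0,0,0,0.06,-0.6,0,0,0,0,0,0.06,-0.72,0,0,0,0,0,0.06,-0.72,0,0]
}}

```text
t: 4.82
eef_pos: [0.4852, 0.1283, 0.1491]
ee_rot: [3.141, 0.001, 3.141]
force: [-0.1, 2.3, 2.6]
width: 0.0003
gripper_force: 1.0
```

>>> {"name": "arm_command", "arguments": {
  "series": [0,0,0,-0.03,-0.1,0,0,0,0,0,-0.08,-0.2,0,0,0,0,0,-0.14,-0.3,0,0,0,0,0,-0.23,-0.46,0,0,0,0,0,-0.23,-0.46,0,0]
}}

```text
t: 5.45
eef_pos: [0.5082, 0.0814, 0.148]
ee_rot: [-3.14, -0.002, 3.14]
force: [-0.1, -0.4, -1.2]
width: 0.0002
gripper_force: 0.0
```

```bash
python3 - <<'E'
from h import *
s=arm.grab_frame("side");t=arm.grab_frame("top")
cv2.imwrite("pics/s2.png",np.hstack([cv2.resize(s[160:310,180:380],(400,300)),cv2.resize(t[110:260,180:380],(400,300))]))
E
```

```text
(no output)
```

View pics/s2.png

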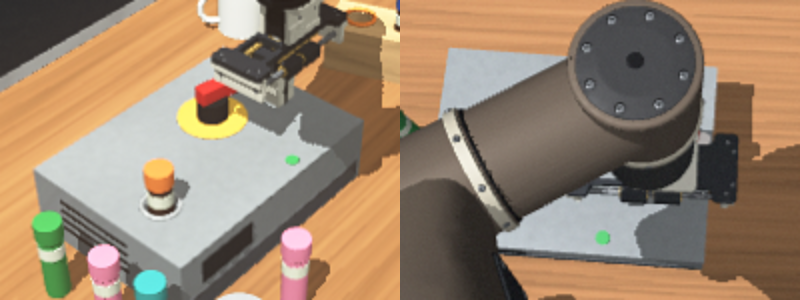

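The side view shows the red bar at crop (212,95), now swung toward the white dot, but it is partly hidden. I raise the arm, move over the sample with the jaws open, and check both.

>>> {"name": "arm_command", "arguments": {
  "series": [0,0,0,0.1,0,0.0,0,0,0,0,0.1,0,-0.5,0,0,0,0,0.1,0,-1,0,0,0,0,0.1,0,-1,0]
}}

```text
t: 6.05
eef_pos: [0.4994, 0.0841, 0.2528]
ee_rot: [3.139, 0.007, -3.14]
force: [-0.4, 0.0, -1.3]
width: 0.0005
gripper_force: 0.0
```

>>> {"name": "arm_command", "arguments": {
  "series": [0,0,0,0,0.5,0,0.3,0,0,0,0,1,0,1,0,0,0,0,1,0,1]
}}

```text
t: 6.42
eef_pos: [0.4972, 0.1856, 0.2478]
ee_rot: [-3.141, -0.001, -3.138]
force: [0.2, -0.2, -0.0]
width: 0.0247
gripper_force: 0.0
```

>>> {"name": "arm_command", "arguments": {
  "series": [0,0,0,-0.1,0.5,0,1,0,0,0,-0.1,0.9,0,1,0,0,0,-0.1,0.9,0,1,0,0,0,-0.1,0.9,0,1]
}}

```text
t: 6.92
eef_pos: [0.5073, 0.2725, 0.248]
ee_rot: [-3.141, -0.001, -3.141]
force: [-0.5, -0.2, -0.3]
width: 0.0649
gripper_force: 0.0
```

```bash
python3 - <<'E'
from h import *
print(arm.get_state()["eef_pos"])
m=arm.camera_model("wrist"); f=arm.grab_frame("wrist")
s=arm.grab_frame("side"); ms=arm.camera_model("side")
for p,c in (((.5115,.3127,.16),(255,0,0)),((.511,.3125,.1),(255,0,255))):
    q=proj(m,[p])[0]; print(p,q); cv2.drawMarker(f,tuple(int(v) for v in q),c,0,12,1)
g=proj(ms,[(.5742,.0554,.156)])[0];print(g); cv2.drawMarker(s,tuple(int(v) for v in g),(0,255,0),0,8,1)
cv2.imwrite("pics/w3.png",np.hstack([f[60:360,140:540],cv2.resize(s[160:310,180:380],(400,300))]))
E
```

```text
[0.50733974 0.27248866 0.2480083 ]
(0.5115, 0.3127, 0.16) [366.73595262 214.73841007]
(0.511, 0.3125, 0.1) [357.70292176 195.26568457]
[305.88198696 186.73507535]
```

View pics/w3.png

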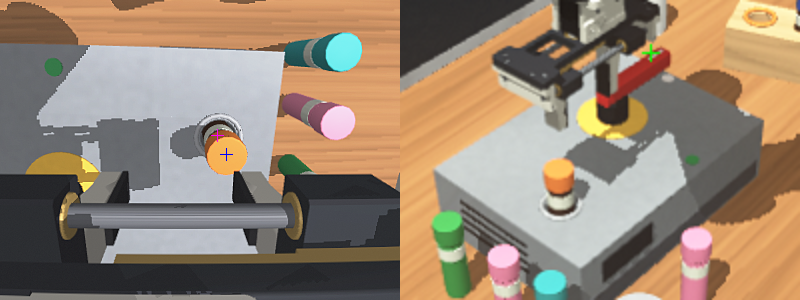

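The handle lies in the off position: the green cross of the predicted grip point falls on the bar at crop (650,52). The cap at wrist (366,214) matches the projection. Next I centre over the sample, descend and grip.

>>> {"name": "arm_command", "arguments": {
  "series": [0,0,0,-0.045,0.2,0,1,0,0,0,-0.045,0.4,0,1,0,0,0,-0.045,0.4,0,1,0,0,0,-0.045,0.4,0,1]
}}

```text
t: 7.52
eef_pos: [0.5124, 0.3133, 0.2482]
ee_rot: [-3.141, -0.0, -3.141]
force: [-0.4, -0.0, 0.2]
width: 0.0876
gripper_force: 0.0
```

>>> {"name": "arm_command", "arguments": {
  "series": [0,0,0,0,0,0.3,1,0,0,0,0,0,0.6,1,0,0,0,0,0,0.8,1,0,0,0,0,0,1,1,0,0,0,0,0,1,1]
}}

```text
t: 8.15
eef_pos: [0.5119, 0.3121, 0.1472]
ee_rot: [-3.139, -0.002, -3.141]
force: [0.2, 0.1, 0.1]
width: 0.0873
gripper_force: 0.0
```

>>> {"name": "arm_command", "arguments": {
  "series": [0,0,0,0,0,0,0.35,0,0,0,0,0,0,0.3,0,0,0,0,0,0,0.3,0,0,0,0,0,0,0.3,0,0,0,0,0,0,0.3,0,0,0,0,0,0,0.3,0,0,0,0,0,0,0.3,0,0,0,0,0,0,0.3],
  "force": 15
}}

```text
t: 9.15
eef_pos: [0.5127, 0.313, 0.1486]
ee_rot: [-3.142, 0.0, -3.141]
force: [0.5, -1.3, 0.7]
width: 0.0357
gripper_force: 15.0
```

>>> {"name": "arm_command", "arguments": {
  "series": [0,0,0,0,0,0,0.3,0,0,0,0,0,0,0.3,0,0,0,0,0,0,0.3,0,0,0,0,0,0,0.3]
}}

```text
t: 9.65
eef_pos: [0.5126, 0.313, 0.1486]
ee_rot: [-3.141, 0.0, -3.141]
force: [0.2, -1.3, 0.4]
width: 0.036
gripper_force: 15.0
```

>>> {"name": "arm_command", "arguments": {
  "series": [0,0,0,0,0,-0.15,0.3,0,0,0,0,0,-0.35,0.3,0,0,0,0,0,-0.55,0.3,0,0,0,0,0,-0.8,0.3,0,0,0,0,0,-1,0.3]
}}

```text
t: 10.28
eef_pos: [0.5128, 0.3132, 0.2507]
ee_rot: [3.14, 0.001, -3.141]
force: [-0.7, 1.1, 0.2]
width: 0.0356
gripper_force: 15.0
```

>>> {"name": "arm_command", "arguments": {
  "series": [0,0,0,0,0,-0.3,0.3,0,0,0,0,0,-0.5,0.3,0,0,0,0,0,-0.5,0.3]
}}

```text
t: 10.65
eef_pos: [0.5132, 0.3136, 0.3013]
ee_rot: [3.139, 0.003, -3.141]
force: [0.0, -0.7, -1.4]
width: 0.0355
gripper_force: 15.0
```

>>> {"name": "arm_command", "arguments": {
  "series": [0,0,0,-0.02,-0.2,0,0.3,0,0,0,-0.05,-0.5,0,0.3,0,0,0,-0.08,-0.75,0,0.3,0,0,0,-0.1,-1,0,0.3]
}}

```text
t: 11.15
eef_pos: [0.5226, 0.2112, 0.2982]
ee_rot: [-3.141, -0.0, -3.141]
force: [0.6, -0.7, -0.8]
width: 0.0356
gripper_force: 15.0
```

>>> {"name": "arm_command", "arguments": {
  "series": [0,0,0,-0.03,-0.3,0,0.3,0,0,0,-0.06,-0.6,0,0.3,0,0,0,-0.1,-1,0,0.3]
}}

```text
t: 11.52
eef_pos: [0.5326, 0.1114, 0.2984]
ee_rot: [3.142, -0.0, -3.141]
force: [1.1, 0.9, -0.8]
width: 0.0354
gripper_force: 15.0
```

>>> {"name": "arm_command", "arguments": {
  "series": [0,0,0,-0.03,-0.3,0,0.3,0,0,0,-0.06,-0.6,0,0.3,0,0,0,-0.1,-1,0,0.3]
}}

```text
t: 11.9
eef_pos: [0.5425, 0.0114, 0.2985]
ee_rot: [3.141, 0.0, -3.141]
force: [0.9, -0.5, -0.0]
width: 0.0354
gripper_force: 15.0
```

>>> {"name": "arm_command", "arguments": {
  "series": [0,0,0,-0.03,-0.3,0,0.3,0,0,0,-0.06,-0.6,0,0.3,0,0,0,-0.1,-1,0,0.3]
}}

```text
t: 12.28
eef_pos: [0.5524, -0.0886, 0.2986]
ee_rot: [3.142, 0.0, -3.141]
force: [0.4, 0.8, -0.6]
width: 0.0356
gripper_force: 15.0
```

>>> {"name": "arm_command", "arguments": {
  "series": [0,0,0,-0.03,-0.3,0,0.3,0,0,0,-0.06,-0.6,0,0.3,0,0,0,-0.1,-0.8,0,0.3,0,0,0,-0.1,-0.9,0,0.3,0,0,0,-0.1,-0.9,0,0.3]
}}

```text
t: 12.9
eef_pos: [0.5627, -0.1773, 0.2984]
ee_rot: [3.141, -0.0, 3.141]
force: [0.0, 0.2, -1.1]
width: 0.0353
gripper_force: 15.0
```

```bash
python3 - <<'E'
from h import *
st=arm.get_state();print(st["eef_pos"],st["width"],st["force"])
m=arm.camera_model("wrist"); f=arm.grab_frame("wrist")
for p in ((.5775,-.229,.08),(.5056,-.2526,.14)):
    q=proj(m,[p])[0]; print(p,q); cv2.drawMarker(f,tuple(int(v) for v in q),(255,0,255),0,12,1)
np.savez("pics/w4.npz",**{k:np.array(v) for k,v in m.items()})
cv2.imwrite("pics/w4.png",f)
E
```

```text
[ 0.56267927 -0.17727868  0.29835128] 0.03531626580662177 [ 0.01966532  0.17654239 -1.08040881]
(0.5775, -0.229, 0.08) [281.27325014 188.77856983]
(0.5056, -0.2526, 0.14) [248.2979428  136.70266803]
```

View pics/w4.png

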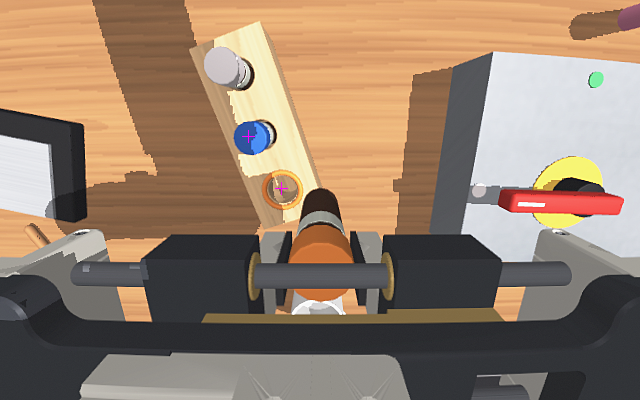

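The wrist view shows the tube held at (320,250), the collar at (282,188) close to its projected point, and the handle at off. Next I refine the collar and compare the tube's axis with vertical.

```bash
python3 - <<'E'
from h import *
z=np.load("pics/w4.npz");m={k:z[k] for k in z.files};m["fovy"]=float(m["fovy"]);m["cx"]=float(m["cx"]);m["cy"]=float(m["cy"])
f=arm.grab_frame("wrist")
def ell(f,x0,y0,x1,y1):
    h=cv2.inRange(cv2.cvtColor(f[y0:y1,x0:x1],cv2.COLOR_BGR2HSV),(7,160,130),(17,255,255))
    c=max(cv2.findContours(h,cv2.RETR_EXTERNAL,cv2.CHAIN_APPROX_NONE)[0],key=lambda c:len(c)); e=cv2.fitEllipse(cv2.convexHull(c)); return np.array(e[0])+[x0,y0],e[1]
c,ax=ell(f,255,160,303,215); print("wrist collar",c,ax,onz(m,c,.08))
t=cv2.imread("pics/top0.png"); ct,at=ell(t,405,165,450,200); mt=arm.camera_model("top");print("top",ct,at,onz(mt,ct,.08))
print(tri([(m,c),(mt,ct)]))
p=arm.get_state()["eef_pos"]
# predicted tube outline if upright: bottom edge & cap bottom
for dz in (0,.095,.12): print("z",dz,proj(m,[(p[0],p[1],p[2]-.1486+.04+dz)]).round(1))
g=f[180:330,260:380]; cv2.imwrite("pics/tube.png",cv2.resize(g,None,fx=4,fy=4))
for y in (195,200,205,210):
    r=f[y,285:360].max(1); d=np.where(r<75)[0]+285; print(y,d.min() if len(d) else None,d.max() if len(d) else None)
E
```

```text
wrist collar [279.61361885 189.79090691] (36.05998229980469, 38.78839874267578) [ 0.57888612 -0.23126321  0.08      ]
top [425.90927696 183.34867477] (19.046371459960938, 20.394222259521484) [ 0.57756158 -0.22953114  0.08      ]
(array([ 0.58152854, -0.23315178,  0.0671644 ]), [0.000703209489146766, 0.000703209489146727])
z 0 [[321.  203.1]]
z 0.095 [[321.2 250.5]]
z 0.12 [[321.2 273. ]]
195 307 334
200 305 336
205 303 337
210 302 338
```

View pics/tube.png

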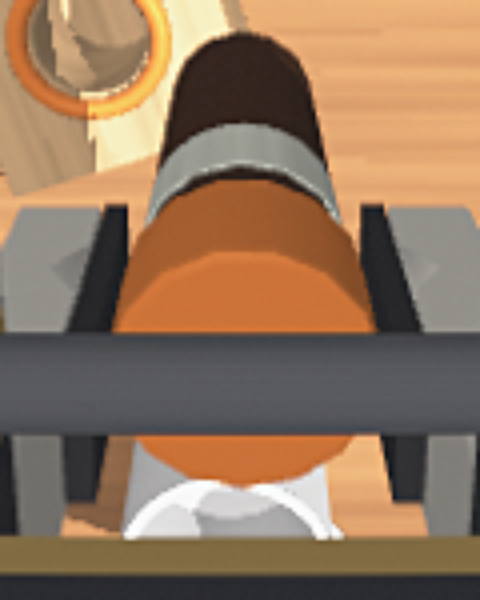

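```bash
python3 - <<'E'
from h import *
f=arm.grab_frame("wrist");m=arm.camera_model("wrist");print(arm.get_state()["eef_pos"])
t=cv2.imread("pics/top0.png");mt=arm.camera_model("top")
for n,im,mm,b in (("w",f,m,(255,160,310,215)),("t",t,mt,(410,168,445,200))):
    x0,y0,x1,y1=b; h=cv2.cvtColor(im[y0:y1,x0:x1],cv2.COLOR_BGR2HSV)
    for s in (170,185,200):
        k=cv2.inRange(h,(0,s,100),(17,255,255)); n_,l,st,ce=cv2.connectedComponentsWithStats(k)
        i=1+np.argmax(st[1:,4]); e=cv2.fitEllipse(cv2.convexHull(np.argwhere(l==i)[:,::-1].astype(np.int32)))
        c=np.array(e[0])+[x0,y0]; print(n,s,c.round(1),np.round(e[1],1),st[i][:4],onz(mm,c,.08).round(4))
E
```

```text
[ 0.56284239 -0.17626865  0.29862773]
w 170 [278.9 189.6] [34.7 38.4] [ 7 11 22 39] [ 0.579  -0.2313  0.08  ]
w 185 [278.7 189.8] [33.4 37.5] [ 7 13 22 36] [ 0.5794 -0.2314  0.08  ]Traceback (most recent call last):
  File "<stdin>", line 8, in <module>
    return _wrapfunc(a, 'argmax', axis=axis, out=out, **kwds)
    return bound(*args, **kwds)
ValueError: attempt to get argmax of an empty sequence
```

>>> {"name": "arm_command", "arguments": {
  "series": [0,0,0,-0.05,-0.2,0,0.3,0,0,0,-0.1,-0.4,0,0.3,0,0,0,-0.155,-0.52,0,0.3,0,0,0,-0.155,-0.52,0,0.3]
}}

```text
t: 13.55
eef_pos: [0.5786, -0.2302, 0.2979]
ee_rot: [3.142, -0.001, 3.14]
force: [0.2, 0.1, -0.8]
width: 0.0359
gripper_force: 15.0
```

>>> {"name": "arm_command", "arguments": {
  "series": [0,0,0,0,0,0.2,0.3,0,0,0,0,0,0.45,0.3,0,0,0,0,0,0.65,0.3,0,0,0,0,0,0.85,0.3,0,0,0,0,0,0.95,0.3,0,0,0,0,0,0.95,0.3]
}}

```text
t: 14.3
eef_pos: [0.5782, -0.2289, 0.2031]
ee_rot: [3.141, -0.001, -3.141]
force: [0.9, 0.1, -0.1]
width: 0.0356
gripper_force: 15.0
```

```bash
python3 - <<'E'
from h import *
st=arm.get_state();print(st["eef_pos"],st["width"],st["force"])
f=arm.grab_frame("wrist"); m=arm.camera_model("wrist"); s=arm.grab_frame("side"); ms=arm.camera_model("side")
th=np.linspace(0,2*np.pi,40)
def c(im,mm,x,y,z,r,col,k,o):
    q=proj(mm,np.c_[x+r*np.cos(th),y+r*np.sin(th),0*th+z]); cv2.polylines(im,[np.int32((q-o+.5)*k*8)],True,col,1,cv2.LINE_AA,3)
p=st["eef_pos"]
a=cv2.resize(f[140:290,220:420],None,fx=2,fy=2,interpolation=2); o=np.array([220,140])
a=cv2.resize(f[150:250,250:383],(400,300),interpolation=cv2.INTER_CUBIC);c(a,m,.5775,-.2285,.08,.0275,(255,0,255),3,np.array([250,150]))
b=cv2.resize(s[125:200,320:420],(400,300),interpolation=cv2.INTER_CUBIC);c(b,ms,.5782,-.2308,.0757,.0275,(255,0,255),4,np.array([320,125]));
cv2.imwrite("pics/p5.png",np.hstack([a,b]))
E
```

```text
[ 0.57816156 -0.2288512   0.20308709] 0.035558035341704625 [ 0.89959952  0.09030814 -0.12088714]
```

View pics/p5.png

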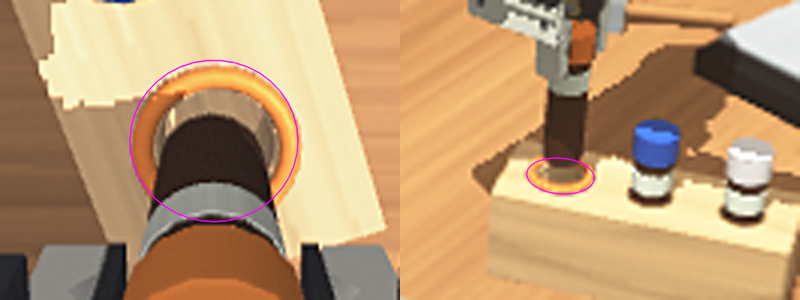

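The ring's real edge (crop x 132–299, top at 65) lies within 2 mm of the drawn circle. The tube's leading edge is at crop row 115, columns 158–268. I work out the small correction from these edges.

```bash
python3 - <<'E'
from h import *
m=arm.camera_model("wrist")
P=lambda x,y:(250+(x+.5)/3-.5,150+(y+.5)/3-.5)
zb=.203-.1486+.04
print("ring cx",onz(m,P(215.5,65),.08)[0]+.0275,"cy",(onz(m,P(132,140),.08)[1]+onz(m,P(299,140),.08)[1])/2)
print("tube cx",onz(m,P(213,115),zb)[0]+.016,"cy",(onz(m,P(159,170),zb)[1]+onz(m,P(268,170),zb)[1])/2, zb)
E
```

```text
ring cx 0.5797819985018664 cy -0.22775961131550487
tube cx 0.5810408925349564 cy -0.22840808043373226 0.09440000000000001
```

>>> {"name": "arm_command", "arguments": {
  "series": [0,0,0,0.008,0.005,0,0.3,0,0,0,0.008,0.005,0.1,0.3,0,0,0,0.008,0.005,0.2,0.3,0,0,0,0.008,0.005,0.25,0.3,0,0,0,0.008,0.005,0.25,0.3]
}}

```text
t: 15.02
eef_pos: [0.5773, -0.2284, 0.1778]
ee_rot: [3.142, -0.001, -3.141]
force: [0.2, -0.5, 0.1]
width: 0.0355
gripper_force: 15.0
```

>>> {"name": "arm_command", "arguments": {
  "series": [0,0,0,0,0,0.1,0.3,0,0,0,0,0,0.2,0.3,0,0,0,0,0,0.3,0.3,0,0,0,0,0,0.42,0.3,0,0,0,0,0,0.42,0.3]
}}

```text
t: 15.65
eef_pos: [0.5768, -0.2283, 0.1351]
ee_rot: [3.141, -0.002, -3.141]
force: [-0.7, 0.5, -0.2]
width: 0.0353
gripper_force: 15.0
```

>>> {"name": "arm_command", "arguments": {
  "series": [0,0,0,0,0,0.02,0.3,0,0,0,0,0,0.04,0.3,0,0,0,0,0,0.055,0.3,0,0,0,0,0,0.055,0.3]
}}

```text
t: 16.15
eef_pos: [0.5776, -0.2284, 0.1311]
ee_rot: [3.142, 0.0, -3.141]
force: [0.4, 0.5, -0.5]
width: 0.0355
gripper_force: 15.0
```

>>> {"name": "arm_command", "arguments": {
  "series": [0,0,0,0,0,0.005,0.3,0,0,0,0,0,0.01,0.3,0,0,0,0,0,0.015,0.3,0,0,0,0,0,0.015,0.3]
}}

```text
t: 16.65
eef_pos: [0.5776, -0.2284, 0.1295]
ee_rot: [3.142, -0.0, -3.141]
force: [0.3, -0.2, 0.1]
width: 0.0357
gripper_force: 15.0
```

>>> {"name": "arm_command", "arguments": {
  "series": [0,0,0,0,0,0.005,0.3,0,0,0,0,0,0.01,0.3,0,0,0,0,0,0.01,0.3]
}}

```text
t: 17.02
eef_pos: [0.5777, -0.2284, 0.1286]
ee_rot: [-3.142, 0.0, -3.141]
force: [0.6, -1.5, -0.5]
width: 0.0359
gripper_force: 15.0
```

>>> {"name": "arm_command", "arguments": {
  "series": [0,0,0,0,0,0.005,0.3,0,0,0,0,0,0.01,0.3,0,0,0,0,0,0.01,0.3]
}}

```text
t: 17.4
eef_pos: [0.5781, -0.2286, 0.1285]
ee_rot: [-3.141, 0.001, -3.141]
force: [-0.7, 0.1, 6.0]
width: 0.0355
gripper_force: 15.0
```

>>> {"name": "arm_command", "arguments": {
  "series": [0,0,0,0,0,0.005,0.3,0,0,0,0,0,0.01,0.3,0,0,0,0,0,0.01,0.3]
}}

```text
t: 17.77
eef_pos: [0.5786, -0.2287, 0.1284]
ee_rot: [-3.141, 0.003, -3.14]
force: [-1.5, 0.7, 10.4]
width: 0.0358
gripper_force: 15.0
```

The tube is on the bottom: the force rises to 10 N at TCP z = 0.1285, the height expected. I ease off, open slowly and retreat.

>>> {"name": "arm_command", "arguments": {
  "series": [0,0,0,0,0,-0.01,0.3,0,0,0,0,0,-0.018,0.3,0,0,0,0,0,-0.018,0.45,0,0,0,0,0,-0.018,0.55,0,0,0,0,0,-0.018,0.7,0,0,0,0,0,-0.018,0.8,0,0,0,0,0,-0.018,0.8]
}}

```text
t: 18.65
eef_pos: [0.5776, -0.2284, 0.1283]
ee_rot: [3.142, -0.0, -3.141]
force: [-0.5, 0.5, 0.3]
width: 0.0687
gripper_force: 0.0
```

>>> {"name": "arm_command", "arguments": {
  "series": [0,0,0,0,0,0,0.8,0,0,0,0,0,-0.15,0.8,0,0,0,0,0,-0.4,0.8,0,0,0,0,0,-0.7,0.8,0,0,0,0,0,-1,0.8,0,0,0,0,0,-1,0.8]
}}

```text
t: 19.4
eef_pos: [0.5791, -0.2288, 0.2325]
ee_rot: [-3.14, 0.006, -3.141]
force: [0.3, -0.7, -0.0]
width: 0.0702
gripper_force: 0.0
```

>>> {"name": "arm_command", "arguments": {
  "series": [0,0,0,0,0.4,-0.2,0.8,0,0,0,0,0.8,-0.4,0.8,0,0,0,0,0.8,-0.4,0.8,0,0,0,0,0.8,-0.4,0.8]
}}

```text
t: 19.9
eef_pos: [0.5773, -0.1483, 0.2683]
ee_rot: [3.141, -0.0, -3.14]
force: [-0.5, -0.6, 0.5]
width: 0.07
gripper_force: 0.0
```

```bash
python3 - <<'E'
from h import *
s=arm.grab_frame("side"); f=arm.grab_frame("wrist")
cv2.imwrite("pics/p6.png",np.hstack([cv2.resize(s[120:320,180:440],(390,300)),cv2.resize(f[:250,100:440],(408,300))]))
E
```

```text
(no output)
```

View pics/p6.png

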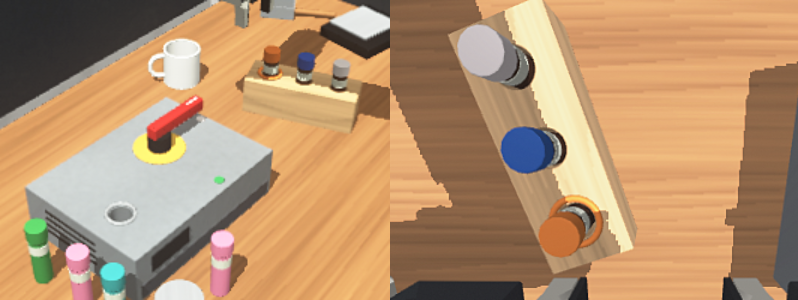

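The orange tube stands upright in the collared hole at the same height as its neighbours (side crop 272,60). The handle is at off, the well is empty (120,213), the cup has not moved, and the jaws touch nothing.

```bash
python3 -c "
from station import arm
print(arm.job_done())"
```

```text
the job is handed in; nothing more can be done
None
```

The job is handed in at about 20 s: the isolator was turned off first, then the orange-capped sample was lowered upright to the bottom of the orange-collared rack hole, and the other tubes, cup and jar were not touched.

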